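# Pointing check of two items before a run

### The arm

A 6-joint arm with a two-finger parallel gripper is mounted at the origin on a cart in front of the work surface, level with it; the furniture and walls round the work are solid. World frame = base frame: x ahead of the robot, y to its left, z up, the work surface at z = 0. Lengths are in mm, angles in rad, forces in N, time in s.
With the tool pointing down it reaches from about 350 to 925 mm from the base axis. Payload 6.4 kg.
Tool frame: the origin (TCP) lies on the mounting face of the last link; the fingertips stand 173 mm ahead of it and the grasp point (between the pads) lies 155 mm ahead of it; z points along the fingers, y is the line along which they close (so a half turn about z gives the same grasp; the last joint's range is limited). The gripper opens to 85 mm and grips with 20 to 120 N. Pads are 22 mm wide; open, the fingers measure 114 mm over their backs; the gripper's body (76 mm by 85 mm) begins 54 mm behind the grasp point. The pads swing forward as they close: fully open they stand 13 mm farther back than shut.
Start: joints at [-0.174, 0.245, 1.558, -0, 1.339, -0.174], TCP at [650.012, 0.004, 404.69] pointing down, gripper open.
Joint ranges: [-3.13, 3.13], [-1.02, 2.26], [0.13, 2.54], [-0.95, 4.09], [0.21, 2.88], [-2.74, 2.74]. Speed limits (rad/s): [2.57, 2.57, 3.14, 3.14, 3.14, 3.14].

### API

Orientations are given as a unit quaternion [w, x, y, z].
In Python, from bench import robot, viewer gives the robot as it stands. The module is installed in compiled form; this text tells all that it offers.
- The arm moves only by the shell command python3 -m jog 'ROWS' [OPENING] [FORCE]. ROWS is JSON, a list of rows, each a list of 6 numbers: the shift along the tool's x, y, z in units of 30 mm (1.0 is 30 mm), then the turn, a rotation vector about the tool's x, y, z in units of 6 degrees (1.0 is 6 degrees). A call has exactly 10 rows; each row shifts and turns the commanded pose from where the row before left it, along the tool's axes as they then stand; what a row does not reach is not made up. A row lasts 1/12 s, in which the tool goes at most 41.7 mm and 7.16 degrees, less where a joint would pass 70% of its speed; a pose out of reach is approached as far as the arm can. A call is refused whole if a number of a shift passes 1 or a number of a turn 1, either way. A call with a gripper value outside its range is refused whole. OPENING is the finger opening in mm, from 0 to 85.4, set as the call begins (- or left out, the last holds). The fingers move at their own pace and stop on an object; FORCE is the grip in N (left out, the last holds). Time passes only in rows, so rows that do not move let the fingers close, or fill a call up. It gives the time, the measured TCP pose, the force, the opening and the grip force at its end, in the units of the state.
- robot.state(): the state, without advancing time (a new reading comes with each control period).
- viewer.get_image(name): name is "scene" or "side" or "wrist"; returns the picture (384x512x3 uint8, blue, green, red); there is no depth.
- viewer.camera_info(name): a dict with "fx", "fy", "cx", "cy" (pixels), "xyz" and "rotation" of the camera in the world. Camera axes: x right, y up, looking along -z (the intrinsics and any distortion apply to the point x, -y, -z); pixel columns grow to the right and rows downward; lengths in mm; the calibration is good to about 2 mm. The wrist camera is an equidistant fisheye: a pixel r from the principal point sees the ray r / f radians off the axis. A picture is of the moment at which its call begins: read the wrist's pose just before it. camera_info takes no time and is no camera call; for the wrist camera it gives the pose at the moment of the call.
- robot.close_job(): hands the job in; it is judged then, once.
The state is a dict: "clock": time; "q": joint angles; "joint_velocities": joint speeds; "tau": joint torques, N m; "tool_pos": TCP position; "ee_rot": TCP orientation; "ft_force": force on the tool from outside, world axes, zero at the start; "wrist_torque": the same for the moment, N m; "width": opening from 0.0 (shut) to 1.0 (fully open); "gripper_force": force on a finger pad.
Only numpy, scipy, OpenCV 4.12 (cv2) and the standard library are available. Lean on these libraries where they do the work, as an engineer would, in place of code of your own. Each camera call takes 0.05 s, during which the arm holds its last target. There are 200 camera calls.

### The job

Do the pointing check before the next run, showing a colleague what will be used: hold the fingertips over the middle of the smallest of the three capped bottles at the front of the desk (not those grouped at the back), then over the tube union that lies among the rubber stoppers, each time one or two finger-widths above it, without touching it and for at least a second. Point at nothing else: never bring the fingertips close over another bottle or a stopper, not even in passing. Then confirm the check by pressing the round push button on the small grey box all the way down and letting it come up again; no bottle, stopper or union may be touched, moved or lifted.

Things in the scene. Friction and masses are not known exactly. Their poses are not given: they have to be found in the camera images.
- bottle_small: the smallest of the three white plastic bottles with screw caps that stand at the front of the desk beyond and beside the grey box (further bottles grouped at the back of the desk are no part of the job): 48 mm in diameter, 124 mm tall, standing upright. Origin at the centre of its underside, z up. The cap's top is 124 mm above the origin, on the axis. To be pointed at first, from above.
- tube_union: white plastic tube union (a straight fitting with two hexagons and a short spigot at each end), lying on the desk: 38 mm long along its y, 18 mm wide, 15 mm high. Origin on the desk under its centre. To be pointed at second, from above.
- confirm_top (a point): centre of the top face of the round white push button on the small grey box (box 90 x 104 mm with a metal cover plate and rubber feet, its flat top 39 mm above the desk; the box does not move when pushed). The button's cap is 34 mm in diameter and faces up in a round black housing (50 mm in diameter), standing 10 mm above the housing and 61 mm above the desk when up. It goes straight down.
- confirm (a joint): travel of the push button in m: 0 up, 0.006 fully down; a spring brings it up again; fully down takes about 5 N.
- bottle_a: one of two equal larger white plastic bottles with screw caps, 73 mm in diameter and 174 mm tall, standing upright; origin at the centre of its underside. Not to be pointed at or touched.
- bottle_b: the other larger bottle, 73 mm in diameter and 174 mm tall; origin at the centre of its underside. Not to be pointed at or touched.
- stopper_a: one of three equal rubber stoppers, 22 mm in diameter and 20 mm high, standing on the desk; origin at the centre of its underside. Not to be pointed at or touched.
- stopper_b: one of three equal rubber stoppers, 22 mm in diameter and 20 mm high, standing on the desk; origin at the centre of its underside. Not to be pointed at or touched.
- stopper_c: one of three equal rubber stoppers, 22 mm in diameter and 20 mm high, standing on the desk; origin at the centre of its underside. Not to be pointed at or touched.
Mind the look-alikes: they are no part of the job. What is shaped like the part that bears confirm_top but blue is not meant.

How it is judged (in metres and radians):
On the way, in this order (a step that is already met when the one before it is completed fails the run):
1. pointing at the smallest bottle from above for a second (horizontal distance between the grasp point and bottle_small below 0.03 m and height (world z) of the grasp point between 0.129 and 0.209 m), for 1 s.
2. then pointing at the tube union from above for a second (horizontal distance between the grasp point and tube_union below 0.03 m and height (world z) of the grasp point between 0.02 and 0.1 m), for 1 s.
3. then the button is pressed down (value of joint confirm above 0.0045 m), for 0.05 s.
At the end, for the whole second after the job is handed in: After both pointings (1 s each, grasp point within 30 mm of the thing's axis and 5 to 85 mm above its top) the button was pressed at least 4.5 mm and is up again (within 1 mm); bottles, stoppers and union rest within 10 mm of their starts, bottles upright (value of joint confirm below 0.001 m and distance of each of bottle_small, tube_union, bottle_a, bottle_b, stopper_a, stopper_b, stopper_c from where it was at the start of the episode below 0.01 m and angle between each of bottle_a, bottle_b, bottle_small's own z axis and vertical below 0.2 rad and linear speed of each of bottle_small, tube_union, bottle_a, bottle_b, stopper_a, stopper_b, stopper_c below 0.02 m/s); the robot touches nothing.
It fails at once if a bottle, stopper or the union is touched by the robot (contact force between any of the fingers, the arm and bottle_small above 0.5 N or contact force between any of the fingers, the arm and tube_union above 0.5 N or contact force between any of the fingers, the arm and bottle_a above 0.5 N or contact force between any of the fingers, the arm and bottle_b above 0.5 N or contact force between any of the fingers, the arm and stopper_a above 0.5 N or contact force between any of the fingers, the arm and stopper_b above 0.5 N or contact force between any of the fingers, the arm and stopper_c above 0.5 N).
It fails at once if a bottle, stopper or the union is moved or lifted more than 10 mm (distance of any of bottle_small, tube_union, bottle_a, bottle_b, stopper_a, stopper_b, stopper_c from where it was at the start of the episode above 0.01 m).
It fails at once if the fingertips are brought close over another bottle or a stopper (grasp point within 25 mm of its axis and less than 55 mm above its top) ((horizontal distance between the grasp point and bottle_a below 0.025 m and height (world z) of the grasp point between 0.154 and 0.229 m) or (horizontal distance between the grasp point and bottle_b below 0.025 m and height (world z) of the grasp point between 0.154 and 0.229 m) or (horizontal distance between the grasp point and stopper_a below 0.025 m and height (world z) of the grasp point between 0 and 0.075 m) or (horizontal distance between the grasp point and stopper_b below 0.025 m and height (world z) of the grasp point between 0 and 0.075 m) or (horizontal distance between the grasp point and stopper_c below 0.025 m and height (world z) of the grasp point between 0 and 0.075 m)).
It also fails if it takes over 58 s, if anything falls off the work surface, if the arm or the gripper's body presses on something with over 40 N, if the wrist force passes 120 N, or if a joint passes its speed limit or range.

## Working session

There is one attempt and no reset: what is moved stays moved. The work goes in short steps, Python scripts to look and compute and a shell command to move; the robot and the scene stay as the last step left them, time stands still between calls to the robot, and variables do not carry over. Pictures are saved under pics/ and viewed, at most 10 in all, crops included, and the job is handed in when it is done.

```bash
mkdir -p pics; cat > h.py <<'E'
import numpy as np,cv2
from bench import robot,viewer
def ray(ci,u,v,fish=False):
    if fish:
        a=np.array([(u-ci['cx'])/ci['fx'],(v-ci['cy'])/ci['fy']]);r=np.hypot(*a)
        d=np.array([a[0]*np.sin(r)/max(r,1e-9),-a[1]*np.sin(r)/max(r,1e-9),-np.cos(r)])
    else: d=np.array([(u-ci['cx'])/ci['fx'],-(v-ci['cy'])/ci['fy'],-1.])
    R=np.array(ci['rotation'],float)
    if R.shape!=(3,3):
        from scipy.spatial.transform import Rotation as S
        R=S.from_quat(np.r_[R[1:],R[0]]).as_matrix()
    return np.array(ci['xyz']),R@d
def onz(ci,u,v,z,fish=False):
    o,d=ray(ci,u,v,fish); return (o+d*(z-o[2])/d[2])[:2].round(1)
E
python3 - <<'E'
from h import *
for n in ['scene','side','wrist']:
    print(n,viewer.camera_info(n)); cv2.imwrite(f'pics/{n}0.png',viewer.get_image(n))
s=robot.state();print(s['tool_pos'],s['ee_rot'],s['clock'])
E
```

```text
scene {'fx': 392.7143068770288, 'fy': 392.7143068770288, 'cx': 250.20675333782228, 'cy': 193.69155576184968, 'xyz': array([ -69.03206268, -727.44229462,  770.21745826]), 'rotation': array([ 0.83814037,  0.40419855, -0.16151438, -0.32872078])}
side {'fx': 416.68413940448266, 'fy': 416.68413940448266, 'cx': 252.24826925713367, 'cy': 194.85490318609257, 'xyz': array([238.38325807, 950.419618  , 829.7604282 ]), 'rotation': array([-0.15065778, -0.06903375,  0.44371581,  0.88071156])}
wrist {'fx': 297.3186396354542, 'fy': 297.3186396354542, 'cx': 257.7830984957581, 'cy': 192.7460099553482, 'xyz': array([649.76075928,  74.18894653, 373.09258051]), 'rotation': array([ 9.89157191e-01, -1.46858885e-01,  6.09208381e-04,  3.84676495e-04])}
[6.49821508e+02 2.96461193e-02 4.03798127e+02] [-6.22056295e-04  7.07102924e-01  7.07110217e-01 -4.56120638e-04] 0.15
```

View pics/scene0.png

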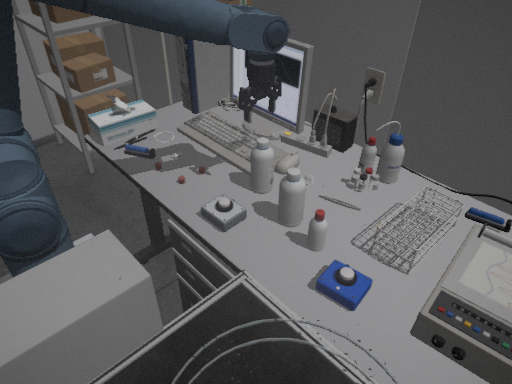

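View pics/wrist0.png

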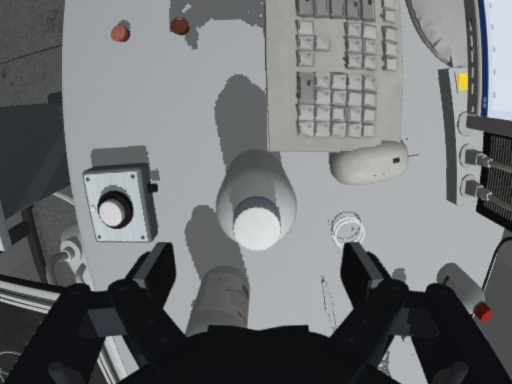

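View pics/side0.png

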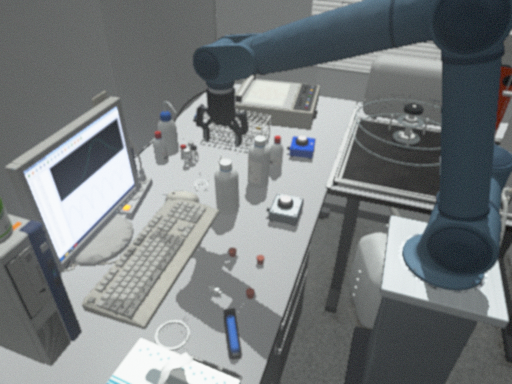

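The scene view shows the large caps at about (262,143) and (293,175), the small bottle's red cap at (320,213), stoppers at (158,165), (182,179) and (202,170), the union at (168,157) and the grey box's button at (224,202). In the side view the red cap is at (277,139), the stoppers at (232,251), (260,258) and (250,293), and the union at (217,291). The wrist view shows the grey button at (114,210), a large cap at (257,227) and two stoppers at (120,33) and (179,25).

```bash
python3 - <<'E'
from h import *
sc=viewer.camera_info('scene');sd=viewer.camera_info('side');w=viewer.camera_info('wrist')
for nm,c,p,z in [('small',sc,(320,213),124),('small',sd,(277,139),124),('A',sc,(262,143),174),('B',sc,(293,174),174),('A',sd,(226,163),174),('B',sd,(260,139),174),
 ('s1',sc,(158,165),14),('s2',sc,(182,179),14),('s3',sc,(202,170),14),('s3',sd,(232,251),14),('s2',sd,(260,258),14),('s1',sd,(250,293),14),('un',sc,(168,157),8),('un',sd,(217,291),8),('but',sc,(224,202),61),('but',sd,(288,201),61)]: print(nm,onz(c,*p,z))
for nm,p,z in [('but',(114,210),61),('A',(257,227),174),('s',(120,33),14),('s',(179,25),14)]: print('w',nm,onz(w,*p,z,True))
a=cv2.imread('pics/scene0.png')[140:260,140:345];b=cv2.imread('pics/side0.png')[125:305,190:320]
cv2.imwrite('pics/c.png',np.hstack([cv2.copyMakeBorder(cv2.resize(a,None,fx=2.3,fy=2.3),0,264,0,0,0),cv2.resize(b,None,fx=2.3,fy=3)[:540]]) if 0 else np.hstack([cv2.copyMakeBorder(cv2.resize(a,None,fx=2.3,fy=2.3),0,264,0,0,cv2.BORDER_CONSTANT),cv2.resize(b,(300,540))]))
E
```

```text
small [ 564.6 -307.8]
small [ 565.7 -285.5]
A [633.8 -27.8]
B [ 584.7 -194. ]
A [642.6  -7.4]
B [ 593.9 -178.9]
s1 [460.2 296.2]
s2 [473.5 174.5]
s3 [552.4 171.2]
s3 [554.9 176.4]
s2 [473.3 175.8]
s1 [458.8 299.6]
un [517.8 323.4]
un [540.8 316.7]
but [463.2 -52.5]
but [455.  -37.3]
w but [474.5 -42.7]
w A [649.1 -12.4]
w s [473.4 178.1]
w s [553.5 178.3]
```

View pics/c.png

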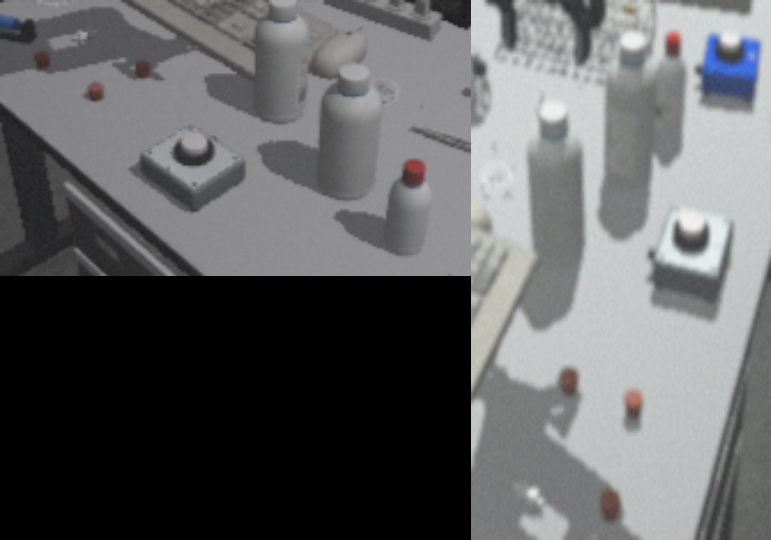

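The crop puts the union at scene pixel (176,156), and it is white. The large caps' tops are near (264,140) and (294,171) in the scene view. I'll go over the small bottle high up with the fingers shut, then look again.

```bash
python3 -m jog '[[-0.6,-0.2,-0.3,0,0,0],[-0.6,-0.2,-0.3,0,0,0],[-0.6,-0.2,-0.3,0,0,0],[-0.6,-0.2,-0.3,0,0,0],[-0.6,-0.2,-0.3,0,0,0],[-0.6,-0.2,-0.3,0,0,0],[-0.6,-0.2,-0.3,0,0,0],[-0.6,-0.2,-0.3,0,0,0],[-0.6,-0.2,-0.3,0,0,0],[-0.6,-0.2,-0.3,0,0,0]]' 0
python3 -m jog '[[-0.5,-0.1,0,0,0,0],[-0.5,-0.1,0,0,0,0],[-0.5,-0.1,0,0,0,0],[-0.5,-0.1,0,0,0,0],[-0.5,-0.1,0,0,0,0],[-0.5,-0.1,0,0,0,0],[-0.5,-0.1,0,0,0,0],[-0.4,-0.1,0,0,0,0],[0,0,0,0,0,0],[0,0,0,0,0,0]]'
python3 - <<'E'
from h import *
ci=viewer.camera_info('wrist');im=viewer.get_image('wrist');cv2.imwrite('pics/w1.png',im);print(ci['xyz'],robot.state()['tool_pos'])
h=cv2.cvtColor(im,cv2.COLOR_BGR2HSV);m=((h[...,0]<8)|(h[...,0]>172))&(h[...,1]>150)&(h[...,2]>80)
n,l,st,c=cv2.connectedComponentsWithStats(m.astype(np.uint8))
for i in range(1,n):
    if st[i,4]>40: print(c[i].round(1),st[i,4],onz(ci,*c[i],124,True))
E
```

```text
clock: 0.98
tool_pos: [589.5, -180.8, 494.7]
ee_rot: [-0.0, 0.707, 0.707, -0.0]
ft_force: [-0.1, 0.0, 0.0]
width: -0.002
gripper_force: 0.0
clock: 1.82
tool_pos: [565.8, -297.7, 494.5]
ee_rot: [-0.0, 0.707, 0.707, 0.0]
ft_force: [-0.2, -0.0, -0.1]
width: 0.001
gripper_force: 0.0
[ 565.94123986 -223.52195717  463.9563398 ] [ 566.01304964 -297.04018428  494.5997298 ]
[468.1 127.8] 105 [ 852.8 -234.4]
[259.9 172.8] 286 [ 568.5 -302.3]
[ 12.8 372.6] 253 [ -97.5 -835. ]
```

View pics/w1.png

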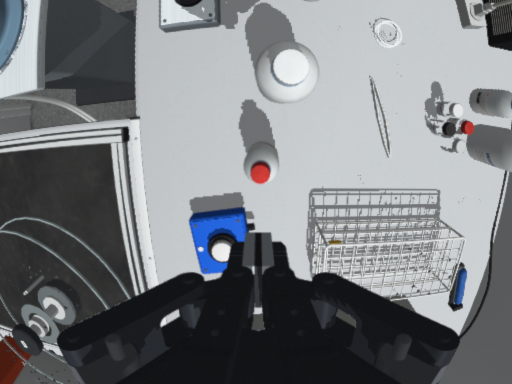

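The red cap at (260,173) works out to (568,-302), so the tool is over it to within 5 mm. The large bottle's cap is at (291,67) and the blue box at (220,245). Now I'll descend and hold.

```bash
python3 -m jog '[[-0.1,0,0.7,0,0,0],[0,0,0.7,0,0,0],[0,0,0.7,0,0,0],[0,0,0.7,0,0,0],[0,0,0.7,0,0,0],[0,0,0.7,0,0,0],[0,0,0.6,0,0,0],[0,0,0.5,0,0,0],[0,0,0.3,0,0,0],[0,0,0.1,0,0,0]]'
python3 -m jog '[[0,0,0,0,0,0],[0,0,0,0,0,0],[0,0,0,0,0,0],[0,0,0,0,0,0],[0,0,0,0,0,0],[0,0,0,0,0,0],[0,0,0,0,0,0],[0,0,0,0,0,0],[0,0,0,0,0,0],[0,0,0,0,0,0]]'
python3 -m jog '[[0,0,0,0,0,0],[0,0,0,0,0,0],[0,0,0,0,0,0],[0,0,0,0,0,0],[0,0,0,0,0,0],[0,0,0,0,0,0],[0,0,0,0,0,0],[0,0,0,0,0,0],[0,0,0,0,0,0],[0,0,0,0,0,0]]'
python3 - <<'E'
from h import *
sc=viewer.camera_info('scene');sd=viewer.camera_info('side')
print(onz(sc,176,156,8),onz(sd,217,291,8))
a=viewer.get_image('scene');b=viewer.get_image('side')
cv2.imwrite('pics/d.png',np.hstack([cv2.resize(a[120:300,230:400],None,fx=2.2,fy=2.2),cv2.resize(b[60:240,190:360],None,fx=2.2,fy=2.2)]))
E
```

```text
clock: 2.7
tool_pos: [565.9, -299.0, 321.8]
ee_rot: [-0.002, 0.707, 0.707, -0.0]
ft_force: [0.0, 0.3, -0.2]
width: 0.001
gripper_force: 0.0
clock: 3.53
tool_pos: [566.0, -300.0, 323.6]
ee_rot: [-0.0, 0.707, 0.707, -0.0]
ft_force: [-0.4, -0.1, -0.1]
width: 0.001
gripper_force: 0.0
clock: 4.37
tool_pos: [566.0, -300.0, 323.7]
ee_rot: [-0.0, 0.707, 0.707, -0.0]
ft_force: [0.5, 0.2, -0.4]
width: -0.001
gripper_force: 0.0
[542.3 309.7] [540.8 316.7]
```

View pics/d.png

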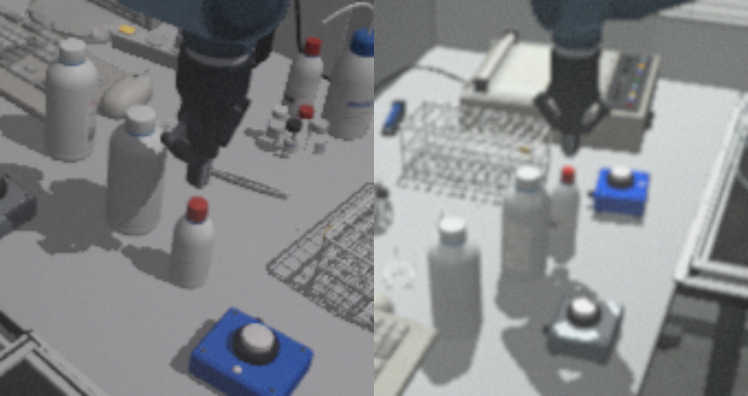

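Both views show the fingertips just above the red cap, and the large bottles are clear. Next I'll rise and cross high to the union.

```bash
python3 -m jog '[[0,0,-0.4,0,0,0],[0,0,-0.7,0,0,0],[0,0,-0.7,0,0,0],[0,0,-0.7,0,0,0],[0,0,-0.7,0,0,0],[0,0,-0.7,0,0,0],[0.3,0,-0.7,0,0,0],[0.6,0,-0.4,0,0,0],[0.8,0,0,0,0,0],[0.8,0,0,0,0,0]]'
python3 -m jog '[[0.9,-0.1,0,0,0,0],[0.9,-0.1,0,0,0,0],[0.9,-0.1,0,0,0,0],[0.9,-0.1,0,0,0,0],[0.9,-0.1,0,0,0,0],[0.9,-0.1,0,0,0,0],[0.9,-0.1,0,0,0,0],[0.9,-0.1,0,0,0,0],[0.9,0,0,0,0,0],[0.9,0,0,0,0,0]]'
python3 -m jog '[[0.9,0,0,0,0,0],[0.9,0,0,0,0,0],[0.9,0,0,0,0,0],[0.9,0,0,0,0,0],[0.9,0,0,0,0,0],[0.9,0,0,0,0,0],[0.9,0,0,0,0,0],[0.8,0,0,0,0,0],[0,0,0,0,0,0],[0,0,0,0,0,0]]'
python3 - <<'E'
from h import *
ci=viewer.camera_info('wrist');im=viewer.get_image('wrist');cv2.imwrite('pics/w2.png',im);s=robot.state();print(s['tool_pos'],s['ee_rot'])
h=cv2.cvtColor(im,cv2.COLOR_BGR2HSV);m=((h[...,0]<10)|(h[...,0]>170))&(h[...,1]>90)&(h[...,2]>50)
n,l,st,c=cv2.connectedComponentsWithStats(m.astype(np.uint8))
for i in range(1,n):
    if st[i,4]>40: print(c[i].round(1),st[i,4],onz(ci,*c[i],12,True))
for v in range(140,240,20): print(v,onz(ci,258,v,8,True))
E
```

```text
clock: 5.3
tool_pos: [565.9, -224.5, 476.4]
ee_rot: [0.002, 0.707, 0.707, 0.0]
ft_force: [0.5, 0.3, -0.4]
width: -0.002
gripper_force: 0.0
clock: 6.13
tool_pos: [541.5, 46.3, 475.0]
ee_rot: [0.001, 0.707, 0.707, 0.0]
ft_force: [-0.7, -0.5, -0.7]
width: -0.0
gripper_force: 0.0
clock: 6.97
tool_pos: [541.7, 258.8, 474.4]
ee_rot: [0.0, 0.706, 0.708, 0.0]
ft_force: [0.7, 0.3, -0.7]
width: 0.001
gripper_force: 0.0
[541.8989842  257.96971587 474.33006669] [3.45129257e-04 7.06884993e-01 7.07328405e-01 1.18709477e-04]
[200.7 130.1] 164 [458.6 297.3]
[212.5 207.8] 151 [472. 177.]
[265.3 208.7] 153 [554.2 175.9]
[455.4 375.1] 96 [1116.5 -349.4]
140 [542.6 281.3]
160 [542.6 251.3]
180 [542.7 220.5]
200 [542.8 188.7]
220 [542.9 155.4]
```

View pics/w2.png

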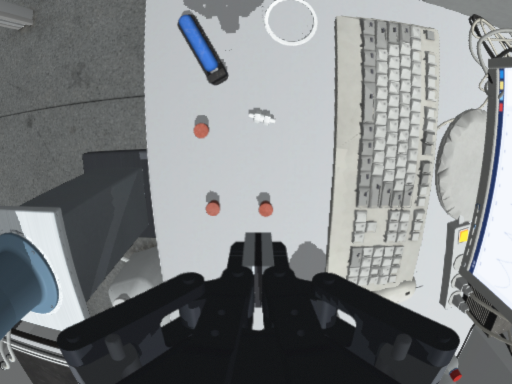

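The union is at (262,117), which is about (547,316). The stoppers are at (459,297), (472,177) and (554,176), all at least 90 mm away. I'll shift over and descend to fingertips at about 42 mm.

```bash
python3 -m jog '[[0.5,0.1,0,0,0,0],[0.5,0.1,0,0,0,0],[0.5,0,0,0,0,0],[0.4,0,0.2,0,0,0],[0,0,0.6,0,0,0],[0,0,0.8,0,0,0],[0,0,0.8,0,0,0],[0,0,0.8,0,0,0],[0,0,0.8,0,0,0],[0,0,0.8,0,0,0]]'
python3 -m jog '[[0,0,0.8,0,0,0],[0,0,0.8,0,0,0],[0,0,0.8,0,0,0],[0,0,0.6,0,0,0],[0,0,0.4,0,0,0],[0,0,0.3,0,0,0],[0,0,0.1,0,0,0],[0,0,0,0,0,0],[0,0,0,0,0,0],[0,0,0,0,0,0]]'
python3 -m jog '[[0,0,0,0,0,0],[0,0,0,0,0,0],[0,0,0,0,0,0],[0,0,0,0,0,0],[0,0,0,0,0,0],[0,0,0,0,0,0],[0,0,0,0,0,0],[0,0,0,0,0,0],[0,0,0,0,0,0],[0,0,0,0,0,0]]'
python3 -m jog '[[0,0,0,0,0,0],[0,0,0,0,0,0],[0,0,0,0,0,0],[0,0,0,0,0,0],[0,0,0,0,0,0],[0,0,0,0,0,0],[0,0,0,0,0,0],[0,0,0,0,0,0],[0,0,0,0,0,0],[0,0,0,0,0,0]]'
python3 - <<'E'
from h import *
a=viewer.get_image('scene');b=viewer.get_image('side')
cv2.imwrite('pics/e.png',np.hstack([cv2.resize(a[60:240,100:270],None,fx=2.2,fy=2.2),cv2.resize(b[180:360,150:320],None,fx=2.2,fy=2.2)]))
E
```

```text
clock: 7.85
tool_pos: [547.7, 315.8, 327.9]
ee_rot: [-0.0, 0.707, 0.707, -0.0]
ft_force: [-0.0, 0.7, 0.4]
width: -0.002
gripper_force: 0.0
clock: 8.68
tool_pos: [548.6, 315.3, 217.1]
ee_rot: [0.001, 0.707, 0.707, 0.001]
ft_force: [-0.7, 0.7, -0.1]
width: 0.003
gripper_force: 0.0
clock: 9.52
tool_pos: [548.0, 315.0, 215.7]
ee_rot: [-0.0, 0.707, 0.707, -0.0]
ft_force: [-0.3, -0.6, -0.0]
width: 0.001
gripper_force: 0.0
clock: 10.35
tool_pos: [548.0, 315.0, 215.7]
ee_rot: [-0.0, 0.707, 0.707, 0.0]
ft_force: [0.2, -0.2, 0.3]
width: 0.002
gripper_force: 0.0
```

View pics/e.png

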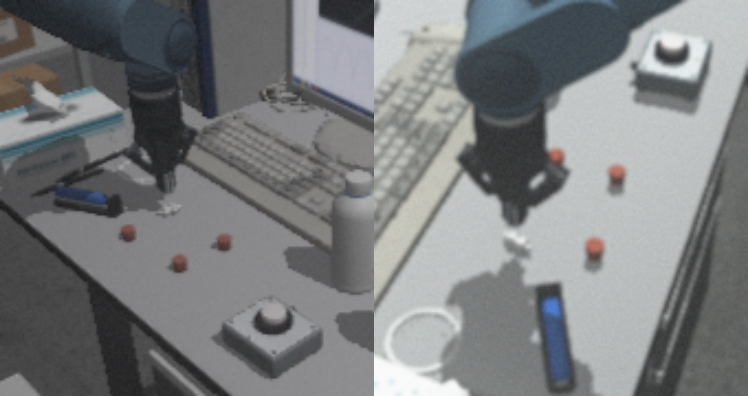

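Both views show the fingertips right above the white union with the stoppers clear. Now I'll rise and go to the grey box.

```bash
python3 -m jog '[[0,0,-0.4,0,0,0],[0,0,-0.8,0,0,0],[0,0,-0.8,0,0,0],[0,0,-0.8,0,0,0],[0,0,-0.8,0,0,0],[0,0,-0.8,0,0,0],[0,0,-0.8,0,0,0],[-0.3,0,-0.8,0,0,0],[-0.7,-0.1,0,0,0,0],[-0.9,-0.2,0,0,0,0]]'
python3 -m jog '[[-0.9,-0.25,0,0,0,0],[-0.9,-0.25,0,0,0,0],[-0.9,-0.25,0,0,0,0],[-0.9,-0.25,0,0,0,0],[-0.9,-0.25,0,0,0,0],[-0.9,-0.25,0,0,0,0],[-0.9,-0.25,0,0,0,0],[-0.9,-0.25,0,0,0,0],[-0.9,-0.25,0,0,0,0],[-0.9,-0.25,0,0,0,0]]'
python3 -m jog '[[-0.6,0,0,0,0,0],[-0.5,0,0,0,0,0],[0,0,0,0,0,0],[0,0,0,0,0,0],[0,0,0,0,0,0],[0,0,0,0,0,0],[0,0,0,0,0,0],[0,0,0,0,0,0],[0,0,0,0,0,0],[0,0,0,0,0,0]]'
python3 - <<'E'
from h import *
ci=viewer.camera_info('wrist');im=viewer.get_image('wrist');cv2.imwrite('pics/w3.png',im);s=robot.state();print(s['tool_pos'],s['ee_rot'])
m=(im.min(2)>185).astype(np.uint8);m=cv2.morphologyEx(m,cv2.MORPH_OPEN,np.ones((3,3)))
n,l,st,c=cv2.connectedComponentsWithStats(m)
for i in range(1,n):
    if st[i,4]>150 and 150<c[i][0]<350: print(c[i].round(1),st[i],onz(ci,*c[i],61,True))
E
```

```text
clock: 11.28
tool_pos: [539.3, 258.4, 399.4]
ee_rot: [0.001, 0.706, 0.708, 0.003]
ft_force: [-0.1, -1.0, -1.2]
width: -0.001
gripper_force: 0.0
clock: 12.12
tool_pos: [463.3, -13.1, 396.8]
ee_rot: [0.001, 0.707, 0.707, 0.0]
ft_force: [0.2, 0.2, 0.2]
width: 0.001
gripper_force: 0.0
clock: 12.95
tool_pos: [464.0, -44.7, 395.7]
ee_rot: [-0.0, 0.707, 0.707, -0.0]
ft_force: [-0.7, -0.3, -0.9]
width: -0.001
gripper_force: 0.0
[464.02489203 -44.78284827 395.65576058] [-4.55222252e-05  7.06964686e-01  7.07248845e-01 -4.33779907e-05]
[255. 173.] [ 219  132   74   83 3793] [461.2 -41.3]
[260.3 178.7] [246 164  30  30 708] [466.9 -47.5]
[257.9 319.2] [253 308  11  22 194] [ 464.6 -237.3]
```

View pics/w3.png

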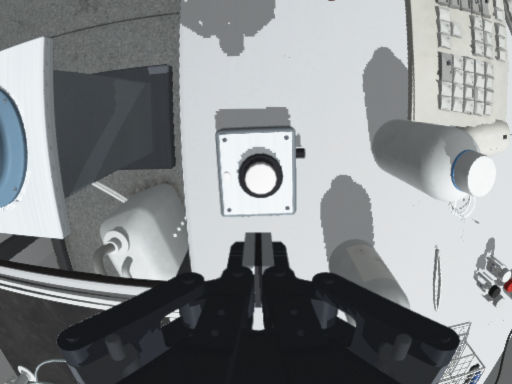

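The button is at (260,179), which is (467,-47), within 3 mm of the tool. I'll descend to just above it.

```bash
python3 -m jog '[[-0.1,0.1,0.4,0,0,0],[0,0,0.7,0,0,0],[0,0,0.7,0,0,0],[0,0,0.7,0,0,0],[0,0,0.7,0,0,0],[0,0,0.7,0,0,0],[0,0,0.6,0,0,0],[0,0,0.4,0,0,0],[0,0,0.2,0,0,0],[0,0,0,0,0,0]]'
python3 -m jog '[[0,0,0.1,0,0,0],[0,0,0.1,0,0,0],[0,0,0.1,0,0,0],[0,0,0,0,0,0],[0,0,0,0,0,0],[0,0,0,0,0,0],[0,0,0,0,0,0],[0,0,0,0,0,0],[0,0,0,0,0,0],[0,0,0,0,0,0]]'
```

```text
clock: 13.83
tool_pos: [466.5, -47.8, 241.3]
ee_rot: [-0.001, 0.707, 0.707, -0.001]
ft_force: [0.1, 0.2, -1.0]
width: 0.002
gripper_force: 0.0
clock: 14.67
tool_pos: [467.2, -48.1, 234.0]
ee_rot: [0.0, 0.707, 0.707, 0.0]
ft_force: [1.0, 0.4, 2.5]
width: -0.004
gripper_force: 0.8
```

```bash
python3 -m jog '[[0,0,0.05,0,0,0],[0,0,0.05,0,0,0],[0,0,0.05,0,0,0],[0,0,0,0,0,0],[0,0,0,0,0,0],[0,0,0,0,0,0],[0,0,0,0,0,0],[0,0,0,0,0,0],[0,0,0,0,0,0],[0,0,0,0,0,0]]'
python3 -m jog '[[0,0,0.05,0,0,0],[0,0,0,0,0,0],[0,0,0,0,0,0],[0,0,0,0,0,0],[0,0,0,0,0,0],[0,0,0,0,0,0],[0,0,0,0,0,0],[0,0,0,0,0,0],[0,0,0,0,0,0],[0,0,0,0,0,0]]'
```

```text
clock: 15.5
tool_pos: [467.2, -48.1, 229.4]
ee_rot: [0.0, 0.707, 0.707, 0.0]
ft_force: [2.6, -0.6, 4.4]
width: -0.002
gripper_force: 2.1
clock: 16.33
tool_pos: [467.3, -48.1, 228.4]
ee_rot: [0.0, 0.707, 0.707, 0.0]
ft_force: [-0.8, 0.2, 9.3]
width: 0.0
gripper_force: 4.8
```

The force jumped to 9.3 N at the bottom stop, so the button is fully down. One small extra nudge, then I'll retreat.

```bash
python3 -m jog '[[0,0,0.05,0,0,0],[0,0,0,0,0,0],[0,0,0,0,0,0],[0,0,0,0,0,0],[0,0,-0.2,0,0,0],[0,0,-0.4,0,0,0],[0,0,-0.7,0,0,0],[0,0,-0.7,0,0,0],[0,0,-0.7,0,0,0],[0,0,-0.7,0,0,0]]'
python3 -m jog '[[0,0,-0.7,0,0,0],[0,0,-0.6,0,0,0],[0,0,-0.3,0,0,0],[0,0,0,0,0,0],[0,0,0,0,0,0],[0,0,0,0,0,0],[0,0,0,0,0,0],[0,0,0,0,0,0],[0,0,0,0,0,0],[0,0,0,0,0,0]]'
python3 -c "
from h import *
print(robot.close_job())"
```

```text
clock: 17.17
tool_pos: [466.0, -47.6, 327.4]
ee_rot: [-0.002, 0.707, 0.707, -0.001]
ft_force: [0.4, -1.0, 0.0]
width: -0.0
gripper_force: 0.0
clock: 18.0
tool_pos: [466.9, -48.0, 375.7]
ee_rot: [-0.0, 0.707, 0.707, -0.0]
ft_force: [0.8, 0.2, -0.0]
width: -0.002
gripper_force: 0.0
the job is handed in; nothing more can be done
None
```

I pointed at the smallest bottle and then at the tube union for over a second each, pressed the grey box's button to its stop (9 N at the wrist) and let go, then handed the job in at 18 s; no verdict came back.

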